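Refit the purge knob of the suction unit and hold it pressed

ROBOT

A 7-joint arm with a two-finger parallel gripper is mounted at the origin on a cart in front of the work surface, level with it; the furniture and walls round the work are solid. World frame = base frame: x ahead of the robot, y to its left, z up, the work surface at z = 0. Lengths are in mm, angles in rad, forces in N, time in s.
With the tool pointing down it reaches from about 400 to 875 mm from the base axis. Payload 19.3 kg.
Tool frame: the origin (TCP) lies on the centre line of the jaws, within the pads' length; the fingertips stand 14 mm ahead of it and the grasp point (between the pads) lies 5 mm behind it (arm.tips_ahead is the distance from the TCP to the fingertips, in mm); z points along the fingers, y is the line along which they close (so a half turn about z gives the same grasp; the last joint's range is limited). The gripper opens to 85 mm and grips with 20 to 120 N. Pads are 22 mm wide; open, the fingers measure 114 mm over their backs; the gripper's body (76 mm by 85 mm) begins 54 mm behind the grasp point. The pads swing forward as they close: fully open they stand 13 mm farther back than shut.
Start: joints at [1.253, 0.521, -0.036, 1.599, 0.021, 1.021, -0.113], TCP at [153.267, -605.908, 245.291] pointing down, gripper open.
Joint ranges: [-2.91, 2.91], [-0.3, 2.13], [-1.5, 1.42], [0.17, 2.43], [-1.26, 4.41], [0.16, 1.93], [-2.52, 2.52]. Speed limits (rad/s): [1.89, 1.89, 2.39, 2.39, 3.01, 3.01, 3.01].

INTERFACE

Orientations are given as a 3x3 rotation matrix whose columns are the frame's x, y, z axes.
In Python, from rig import arm, camera, workorder gives the robot as it stands.
- The arm moves only by the shell command python3 -m handwheel 'ROWS'. ROWS is JSON, a list of rows, each an object with "jaw": the opening, from 0 (shut) to 1 (fully open); "slide": the shift along the tool's x, y, z in mm, a list of three; "roll": the turn about the tool's z in degrees. A call has 1 to 12 rows; each row shifts and turns the commanded pose from where the row before left it, along the tool's axes as they then stand; what a row does not reach is not made up. A row lasts 1/12 s, in which the tool goes at most 41.7 mm and 7.16 degrees, less where a joint would pass 70% of its speed; a pose out of reach is approached as far as the arm can. A call is refused whole if a number of a shift passes 41.7 or a number of a turn 7.16, either way. A call with a gripper value outside its range is refused whole. The fingers move at their own pace and stop on an object; the grip force is fixed at half the most. Time passes only in rows, so rows that do not move let the fingers close. It gives the time, the measured TCP pose, the force, the opening and the grip force at its end, in the units of the state.
- arm.state(): the state, without advancing time (a new reading comes with each control period).
- camera(name): name is "scene" or "top" or "wrist"; returns a dict with "pixels" (400x640x3 uint8, blue, green, red), "fx", "fy", "cx", "cy" (pixels), "k1" (the pictures are not rectified: a ray, as slopes to the right and down, at radius r is drawn at 1 + k1 r^2 times it, then the intrinsics apply), "xyz" and "attitude" of the camera in the world. Camera axes: x right, y up, looking along -z (the intrinsics and any distortion apply to the point x, -y, -z); pixel columns grow to the right and rows downward; lengths in mm; the calibration is good to about 2 mm. A picture is of the moment at which its call begins. There is no depth.
- workorder.job_done(): hands the job in; it is judged then, once.
The state is a dict: "clock": time; "joints": joint angles; "qvel": joint speeds; "effort": joint torques, N m; "eef_pos": TCP position; "eef_rot": TCP orientation; "contact_force": force on the tool from outside, world axes, zero at the start; "ft_torque": the same for the moment, N m; "width": finger opening in mm; "gripper_force": force on a finger pad.
Only numpy, scipy, OpenCV 4.12 (cv2) and the standard library are available. Lean on these libraries where they do the work, as an engineer would, in place of code of your own. Each camera call takes 0.05 s, during which the arm holds its last target. There are 200 camera calls.

TASK

The blue knob has come off the suction unit. Pick it up, turn it so that the flat in its socket (on the side of its white line) matches the yellow-marked flat of the unit's D-shaft, push it fully home on the shaft, and press it right down against the shaft's spring to purge the line. Finish while still holding the knob pressed right down; leave everything else on the worktop where it is.

Things in the scene. Friction and masses are not known exactly. Their poses are not given: they have to be found in the camera images.
- knob: Loose blue knob, 50 to 90 g, standing socket down on the worktop. Origin: centre of its underside, z up. Round skirt 44 mm across, z = 0 to 18 mm; on it a bar grip 42 mm long (its x), 14 mm wide (its y), z = 18 to 42 mm. A white line on the bar's top from the centre to the +x end, and down that end, shows the +x side, where the socket's flat is.
- socket_end (a point): Centre of the inner end (roof) of the D-shaped blind socket in the knob's underside, on the knob's axis 14 mm above the underside; axes as the knob's. Bore 18 mm, flat 5 mm from the axis on the +x side: 1 mm play all round on the shaft.
- suction_unit: White box 140 (x) x 180 (y) x 60 mm high, fixed; origin at the centre of its underside. Grey top panel at z = 60 mm with a flat gauge and switch (no higher than 6 mm) and the D-shaft, whose axis is at x = -22, y = -25 mm.
- shaft_tip (a point): Centre of the top of the upright steel D-shaft, 24 mm above the panel (z = 84 mm); +x points to its flat (yellow stripe; yellow bar on the collar at its foot). Diameter 16 mm, flat 4 mm from the axis, last 4 mm tapered to 10 mm. Knob +x must point as this +x, within about 8 degrees, to drop on; home, its underside is 14 mm below this tip; misaligned, it stops about 10 mm too high.
- shaft_press (a joint): How far the shaft is pressed down, m: 0 = up, 0.008 = end stop. A spring pushes it up: 4 N at 0, 8 N at the end stop; it springs back when let go. With the knob home and pressed fully, the knob's underside is 2 mm above the panel.
- shaft_turn (a joint): Angle of the shaft on the unit, rad; it differs at each start. Stiff (0.3 N m), it keeps its angle unless the fitted knob is turned; no particular angle is asked for.
- clipper: Bystander, to be left alone: black hair clipper, 180 x 44 x 37 mm. Origin: centre of its underside.
- thermometer: Bystander, to be left alone: white digital thermometer, 122 x 19 x 10 mm. Origin: centre of its underside.
- gauze_stack: Bystander, to be left alone: stack of white gauze swabs, 78 x 78 x 30 mm. Origin: centre of its underside.
- pill_jar: Bystander, to be left alone: orange jar with white lid, 50 mm across, 76 mm high. Origin: centre of its underside.
Not all that is in view belongs to the job. There is more than one size of the knob; the one meant has the size given above.

How it is judged:
By the outcome, as a careful person would: the job done as asked, in the order asked, and still so for the second after the job is handed in, while the arm keeps its last pose, push and grip.
It also fails if it takes over 42 s, if anything falls off the work surface, if the arm or the gripper's body presses on something with over 40 N, if the wrist force passes 120 N, or if a joint passes its speed limit or range.

## Working session

There is one attempt and no reset: what is moved stays moved. The work goes in short steps, Python scripts to look and compute and a shell command to move; the robot and the scene stay as the last step left them, time stands still between calls to the robot, and variables do not carry over. Pictures are saved under pics/ and viewed, at most 10 in all, crops included, and the job is handed in when it is done.

```bash
mkdir -p pics; cat > h.py <<'E'
import numpy as np, cv2
from rig import arm, camera, workorder
def K(c): return np.array([[c['fx'],0,c['cx']],[0,c['fy'],c['cy']],[0,0,1.]])
def ray(c,u,v):
    x,y=cv2.undistortPoints(np.array([[[u,v]]],float),K(c),np.array([c['k1'],0,0,0.]))[0,0]
    return np.array(c['attitude'])@np.array([x,-y,-1.])
def at_z(c,u,v,z):
    d=ray(c,u,v);p=np.array(c['xyz'],float);return p+d*(z-p[2])/d[2]
def proj(c,P):
    q=(np.atleast_2d(P)-np.array(c['xyz']))@np.array(c['attitude'])
    q=q*[1,-1,-1]
    return cv2.projectPoints(q,np.zeros(3),np.zeros(3),K(c),np.array([c['k1'],0,0,0.]))[0][:,0]
E
python3 - <<'E'
from h import *
import pickle
for n in ['scene','top']:
    c=camera(n); cv2.imwrite(f'pics/{n}0.png',c['pixels']); pickle.dump(c,open(f'{n}0.pkl','wb'))
    print(n,c['xyz'],c['attitude'],c['fx'],c['k1'])
s=arm.state();print(s['clock'],s['eef_pos'],s['eef_rot'],s['contact_force'],s['width'])
E
```

```text
scene [-114.12712561  719.67777348  753.11963247] [[-0.56726817  0.53132773 -0.62920399]
 [-0.82352206 -0.36202354  0.43674978]
 [ 0.00427061  0.76591762  0.64292454]] 438.1935461016085 -0.04749692101908704
top [ 366.22771237  258.91994842 1135.70483369] [[ 0.01115857  0.98775584 -0.15560811]
 [-0.9994264   0.01599308  0.02985118]
 [ 0.03197433  0.15518576  0.98736772]] 456.38297385887495 -0.1186888694601313
0.1 [ 153.18423576 -605.64373619  244.79695188] [[ 9.69469184e-01  2.45212958e-01 -3.25891895e-04]
 [ 2.45213161e-01 -9.69468716e-01  9.56304270e-04]
 [-8.14437986e-05 -1.00702050e-03 -9.99999490e-01]] [-0.12025541 -0.22649859 -0.16964086] 85.49668253301813
```

View pics/top0.png

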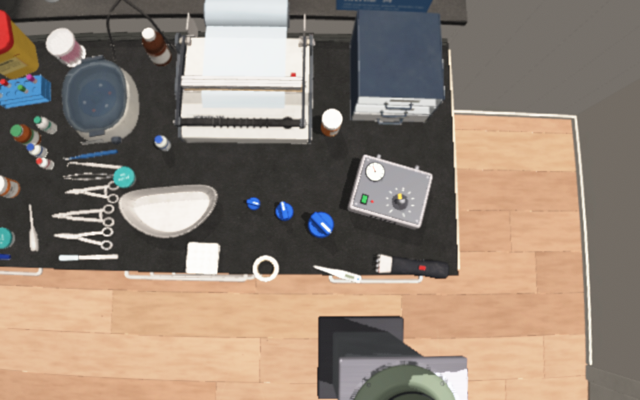

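View pics/scene0.png

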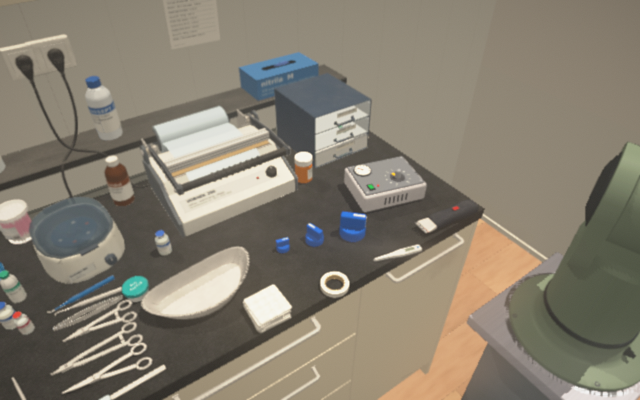

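```bash
python3 - <<'E'
from h import *
import pickle
t=pickle.load(open('top0.pkl','rb'));s=pickle.load(open('scene0.pkl','rb'))
a=cv2.resize(t['pixels'][145:245,240:440],None,fx=4,fy=4,interpolation=cv2.INTER_CUBIC)
b=cv2.resize(s['pixels'][145:195,265:465] if 0 else s['pixels'][150:260,265:435],(800,518)[::1],interpolation=cv2.INTER_CUBIC)[:, :]
b=cv2.resize(s['pixels'][150:260,265:435],(400,259))
cv2.imwrite('pics/crop.png',a)
# knob top-face extents from blue mask
p=t['pixels'].astype(int);m=((p[...,0]>p[...,2]+60)).astype('uint8');m[:, :240]=0;m[:180]=0;m[:,345:]=0
n,l,st,ce=cv2.connectedComponentsWithStats(m)
for i in range(1,n):
    if st[i][4]>20: print(st[i],ce[i],at_z(t,*ce[i],15))
E
```

```text
[246 197  14  13 136] [252.90441176 202.94117647] [526.82219903 375.26980243  15.        ]
[275 201  19  20 252] [284.07142857 211.18253968] [507.48504674 297.65236837  15.        ]
[308 212  26  26 506] [320.08498024 224.02964427] [476.91874533 208.27701158  15.        ]
```

View pics/crop.png

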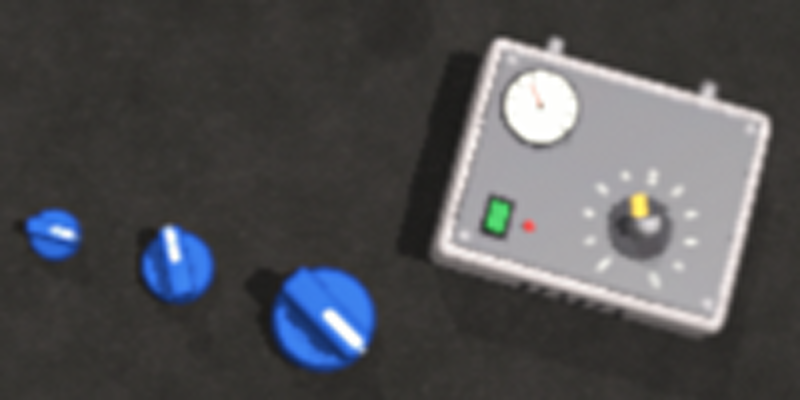

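Three knobs are visible: the middle one, at about pixel (285,211), has the 44 mm skirt and its white line points about 12° from +x. The unit's shaft is at about (400,201), with the yellow mark toward image-up. I'll start moving now.

```bash
python3 -m handwheel '[{"jaw":1,"slide":[35,-21.5,0],"roll":0},{"jaw":1,"slide":[35,-21.5,0],"roll":0},{"jaw":1,"slide":[35,-21.5,0],"roll":0},{"jaw":1,"slide":[35,-21.5,0],"roll":0},{"jaw":1,"slide":[35,-21.5,0],"roll":0},{"jaw":1,"slide":[35,-21.5,0],"roll":0},{"jaw":1,"slide":[35,-21.5,0],"roll":0},{"jaw":1,"slide":[35,-21.5,0],"roll":0},{"jaw":1,"slide":[35,-21.5,0],"roll":0},{"jaw":1,"slide":[35,-21.5,0],"roll":0},{"jaw":1,"slide":[35,-21.5,0],"roll":0},{"jaw":1,"slide":[35,-21.5,0],"roll":0}]'; python3 - <<'E'
from h import *
import pickle
t=pickle.load(open('top0.pkl','rb'))
print('shaft',at_z(t,400,202,75)); s=arm.state(); print(s['joints'],s['eef_rot'])
c=camera('wrist'); d=np.array(c['xyz'])-s['eef_pos']; print(d, np.array(s['eef_rot']).T@d); print(np.array(s['eef_rot']).T@np.array(c['attitude']),c['fx'])
E
```

```text
clock: 1.1
eef_pos: [498.1, -251.0, 245.2]
eef_rot: [[0.969, 0.245, -0.0], [0.245, -0.969, 0.0], [-0.0, -0.0, -1.0]]
contact_force: [0.4, -1.4, -0.1]
width: 85.1
gripper_force: 0.0
shaft [525.94759402  21.43201638  75.        ]
[ 0.48351578  0.41844759 -0.16573497  1.77399635  0.08218946  0.95614341
 -1.03869105] [[ 9.69468683e-01  2.45214978e-01 -2.95621923e-04]
 [ 2.45215007e-01 -9.69468718e-01  6.60573168e-05]
 [-2.70397963e-04 -1.36531432e-04 -9.99999954e-01]]
[ 83.12848343  21.33878551 128.7602603 ] [  85.78823527   -0.32051561 -128.78341941]
[[-6.60691366e-04  9.44759798e-01  3.27762854e-01]
 [ 9.99999721e-01  5.10396188e-04  5.44568675e-04]
 [ 3.47197680e-04  3.27763122e-01 -9.44759872e-01]] 329.9701325032437
```

```bash
python3 -m handwheel '[{"jaw":1,"slide":[13.4,-36.7,0],"roll":0},{"jaw":1,"slide":[13.4,-36.7,0],"roll":0},{"jaw":1,"slide":[13.4,-36.7,0],"roll":0},{"jaw":1,"slide":[13.4,-36.7,0],"roll":0},{"jaw":1,"slide":[13.4,-36.7,0],"roll":0},{"jaw":1,"slide":[13.4,-36.7,0],"roll":0},{"jaw":1,"slide":[13.4,-36.7,0],"roll":0},{"jaw":1,"slide":[0,0,0],"roll":0}]'; python3 - <<'E'
from h import *
import pickle
c=camera('wrist'); c['state']=arm.state(); pickle.dump(c,open('w_shaft.pkl','wb'))
cv2.imwrite('pics/wshaft.png',c['pixels'])
E
python3 -m handwheel '[{"jaw":1,"slide":[7.1,-39,0],"roll":0},{"jaw":1,"slide":[7.1,-39,0],"roll":0},{"jaw":1,"slide":[7.1,-39,0],"roll":0},{"jaw":1,"slide":[7.1,-39,0],"roll":0},{"jaw":1,"slide":[7.1,-39,0],"roll":0},{"jaw":1,"slide":[7.1,-39,0],"roll":0},{"jaw":1,"slide":[7.1,-39,0],"roll":0},{"jaw":1,"slide":[0,0,20],"roll":0},{"jaw":1,"slide":[0,0,0],"roll":0}]'; python3 - <<'E'
from h import *
import pickle
c=camera('wrist'); c['state']=arm.state(); pickle.dump(c,open('w_knob.pkl','wb'))
cv2.imwrite('pics/wknob.png',c['pixels']);print(c['state']['joints'])
E
```

```text
clock: 1.82
eef_pos: [525.2, 27.2, 245.3]
eef_rot: [[0.967, 0.253, 0.0], [0.253, -0.967, 0.003], [0.001, -0.003, -1.0]]
contact_force: [0.0, 1.4, -1.0]
width: 85.5
gripper_force: 0.0
clock: 2.62
eef_pos: [504.9, 297.0, 222.4]
eef_rot: [[0.969, 0.248, -0.003], [0.248, -0.969, -0.002], [-0.004, 0.001, -1.0]]
contact_force: [-0.5, -1.8, -1.4]
width: 85.7
gripper_force: 0.0
[-0.40960656  0.49796648 -0.31037484  1.71533993  0.17898609  0.95953699
 -2.11074766]
```

View pics/wshaft.png

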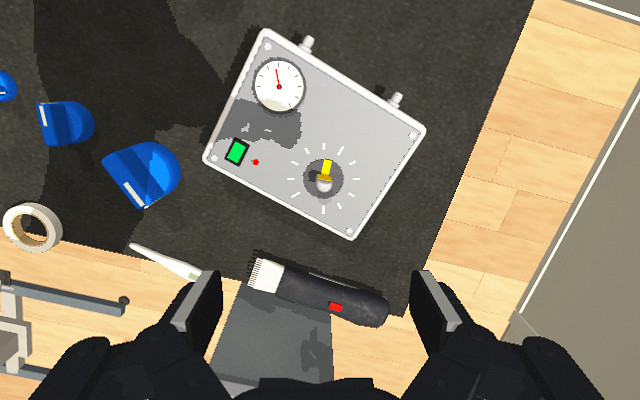

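View pics/wknob.png

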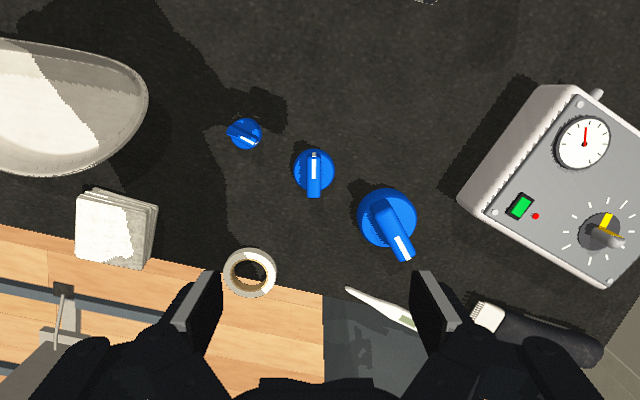

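```bash
python3 - <<'E'
from h import *
import pickle
from scipy.optimize import minimize
k=pickle.load(open('w_knob.pkl','rb'));s=pickle.load(open('w_shaft.pkl','rb'))
a=cv2.resize(k['pixels'][140:205,285:345],None,fx=6.5,fy=6.5,interpolation=cv2.INTER_NEAREST)
b=cv2.resize(s['pixels'][145:210,295:355],None,fx=6.5,fy=6.5,interpolation=cv2.INTER_NEAREST)
cv2.imwrite('pics/zoom.png',np.hstack([a,b]))
p=k['pixels'].astype(int);sub=np.zeros((400,640),'uint8');sub[140:205,285:345]=1
blue=((p[...,0]>p[...,2]+50)&(sub>0)); white=(p.min(2)>140)&(sub>0)
vs,us=np.nonzero(white); W=np.array([at_z(k,u,v,42)[:2] for u,v in zip(us,vs)])
obs=cv2.morphologyEx((blue|white).astype('uint8'),cv2.MORPH_OPEN,np.ones((3,3)))
th=np.linspace(0,2*np.pi,60)
circ=np.c_[22*np.cos(th),22*np.sin(th)]
def model(q):
    x,y,w=q;R=np.array([[np.cos(w),-np.sin(w)],[np.sin(w),np.cos(w)]])
    im=np.zeros((400*4,640*4),'uint8')
    for pts,z in [(circ,(0,18)),(np.array([[21,7],[21,-7],[-21,-7],[-21,7]]),(18,42))]:
        P=np.vstack([np.c_[pts@R.T+[x,y],np.full(len(pts),zz)] for zz in z])
        h=cv2.convexHull(((proj(k,P)+.5)*4).astype(np.float32)); cv2.fillPoly(im,[h.astype(int)],1)
    return cv2.resize(im[140*4:205*4,285*4:345*4].astype(np.float32),None,fx=.25,fy=.25,interpolation=cv2.INTER_AREA)
o=obs[140:205,285:345].astype(np.float32)
f=lambda q:np.abs(model([q[0],q[1],q[2]/30])-o).sum()
best=min((minimize(f,[507+dx,298+dy,30*w],method='Nelder-Mead',options=dict(initial_simplex=np.array([[507+dx,298+dy,30*w],[512+dx,298+dy,30*w],[507+dx,303+dy,30*w],[507+dx,298+dy,30*w+5]]))) for w in (.15,.3) for dx in (-5,3) for dy in(-5,3)),key=lambda r:r.fun)
print(best.x[:2],np.degrees(best.x[2]/30),best.fun,o.sum())
print('white n',len(W)); e,v=np.linalg.eigh(np.cov(W.T)); print(W.mean(0),v[:,1],np.degrees(np.arctan2(v[1,1],v[0,1])))
print('tool yaw',np.degrees(np.arctan2(k['state']['eef_rot'][1][0],k['state']['eef_rot'][0][0])))
E
```

```text
[509.63977165 301.09613689] 14.040451733783707 79.3125 1531.0
white n 94
[519.98474706 303.51948964] [-0.96707181 -0.25450368] -165.25582208583194
tool yaw 14.225107672960267
```

View pics/zoom.png

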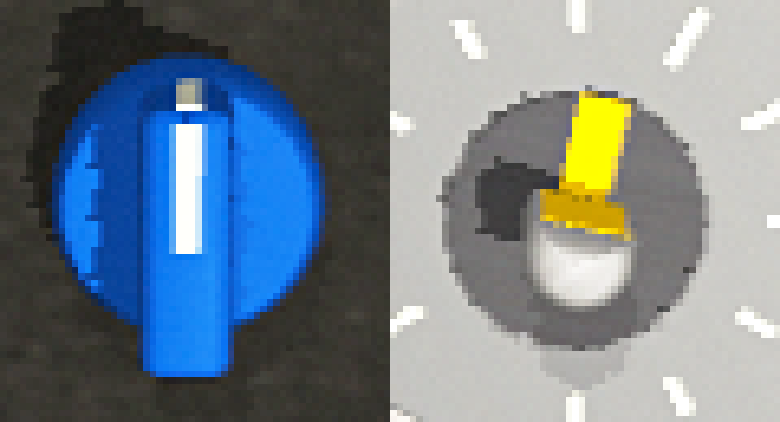

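```bash
python3 - <<'E'
from h import *
import pickle
from scipy.optimize import least_squares
s=pickle.load(open('w_shaft.pkl','rb'));p=s['pixels'].astype(int)
tool=s['state']['eef_rot'];print('tool yaw',np.degrees(np.arctan2(tool[1][0],tool[0][0])))
sub=np.zeros((400,640),bool);sub[135:222,280:368]=1
# ticks
m=((p.min(2)>225)&sub).astype('uint8');n,l,st,ce=cv2.connectedComponentsWithStats(m)
P=np.array([at_z(s,*ce[i],60)[:2] for i in range(1,n) if 8<st[i][4]<80 and np.hypot(*(ce[i]-[325,180]))>22])
r=least_squares(lambda q:np.hypot(*(P-q[:2]).T)-q[2],[526,22,30],loss='soft_l1');print('ticks',len(P),r.x,np.round(r.fun,1))
# collar: dark grey
d=((p.max(2)<125)&(sub)).astype('uint8');d[:, :300]=0
y=((p[...,1]>p[...,0]+60)&sub&(p[...,2]>100))
full=((d>0)|y).astype('uint8');n,l,st,ce=cv2.connectedComponentsWithStats(full);i=1+np.argmax(st[1:,4])
h=cv2.convexHull(max(cv2.findContours((l==i).astype('uint8'),0,2)[0],key=len))[:,0]
for z in (60,64):
    H=np.array([at_z(s,u,v,z)[:2] for u,v in h]);r=least_squares(lambda q:np.hypot(*(H-q[:2]).T)-q[2],[526,22,18],loss='soft_l1');print('collar z',z,r.x,abs(r.fun).max())
# yellow bar
b=y&(p[...,1]>230);vs,us=np.nonzero(b);B=np.array([at_z(s,u,v,62)[:2] for u,v in zip(us,vs)])
e,v=np.linalg.eigh(np.cov(B.T));w=v[:,1]*np.sign(v[0,1]);print('bar',len(B),B.mean(0),np.degrees(np.arctan2(w[1],w[0])),np.sqrt(12*e))
dd=B.mean(0)-r.x[:2];print('bar from collar',np.degrees(np.arctan2(dd[1],dd[0])))
# panel corners
for u,v in [(265,30),(425,130),(352,240),(205,158)]: print(at_z(s,u,v,60)[:2])
print('tip px pred',proj(s,[[r.x[0],r.x[1],84]]))
E
```

```text
tool yaw 14.539580943192124
ticks 12 [530.33389507  22.005053    32.17687298] [ 0.1 -0.2  0.2 -0.  -0.1 -0.  -0.1 -0.  -0.5 -0.2 -0.2 28.2]
collar z 60 [530.55397615  22.52270652  19.8438696 ] 0.7098627767485901
collar z 64 [531.54091787  22.85780536  19.59132761] 0.700541252122445
bar 98 [543.14046052  22.85891844] 5.622356224776911 [ 6.92598491 14.54238851]
bar from collar 0.00549806184383769
[644.26951933 104.16598286]
[599.91429315 -57.76463107]
[474.30297723 -24.22695376]
[521.46806467 137.50343124]
tip px pred [[323.16698682 184.04641042]]
```

```bash
python3 -m handwheel '[{"jaw":1,"slide":[5.5,-2.8,40],"roll":0},{"jaw":1,"slide":[0,0,40],"roll":0},{"jaw":1,"slide":[0,0,40],"roll":0},{"jaw":1,"slide":[0,0,0],"roll":0}]'
```

```text
clock: 3.0
eef_pos: [509.0, 296.5, 99.7]
eef_rot: [[0.97, 0.243, -0.007], [0.243, -0.97, -0.006], [-0.008, 0.004, -1.0]]
contact_force: [-2.1, -1.4, -0.8]
width: 85.5
gripper_force: 0.0
```

```bash
python3 -m handwheel '[{"jaw":0.5,"slide":[0,0,0],"roll":0},{"jaw":0.5,"slide":[0,0,0],"roll":0},{"jaw":0.5,"slide":[0,0,0],"roll":0}]'; python3 - <<'E'
from h import *
import pickle
s=arm.state();print(s['eef_pos'],s['width'],arm.tips_ahead)
c=camera('wrist');c['state']=s;pickle.dump(c,open('w_k2.pkl','wb'))
p=c['pixels'].astype(int);q=proj(c,[[509.6,301.1,42],[509.6+21*.97,301.1+21*.245,42]]);print(q)
for d in (0,):
  im=c['pixels'].copy()
  th=np.linspace(0,2*np.pi,73)
  for z,pts in [(0,np.c_[22*np.cos(th),22*np.sin(th)]),(18,np.c_[22*np.cos(th),22*np.sin(th)]),(42,np.array([[21,7],[21,-7],[-21,-7],[-21,7],[21,7],[21,0],[0,0]]))]:
    w=np.radians(14.2);R=np.array([[np.cos(w),-np.sin(w)],[np.sin(w),np.cos(w)]])
    cv2.polylines(im,[np.round(proj(c,np.c_[pts@R.T+[509.6,301.1],np.full(len(pts),z)])).astype(int)],False,(0,0,255),1)
cv2.imwrite('pics/wk2.png',im)
E
```

```text
clock: 3.25
eef_pos: [512.5, 300.4, 108.2]
eef_rot: [[0.97, 0.244, 0.003], [0.244, -0.97, 0.002], [0.004, -0.001, -1.0]]
contact_force: [-0.2, -0.9, 0.5]
width: 51.8
gripper_force: 0.0
[512.47610894 300.44737711 108.22734777] 51.776678961699844 14.0
[[314.4679492  235.14309703]
 [314.38591835 204.39757693]]
```

View pics/wk2.png

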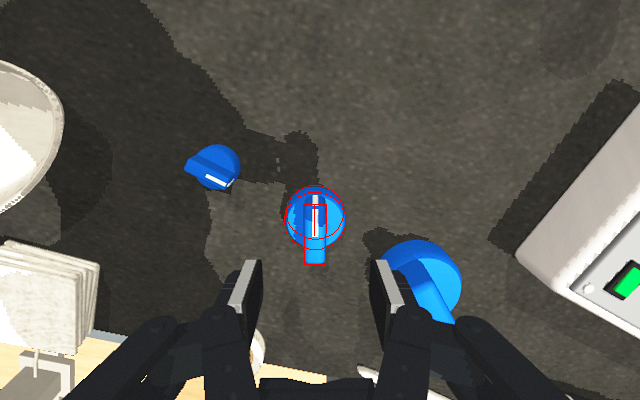

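The overlay matches the knob: the skirt is centred at (315,217) and the bar lies along the tool x axis. I'll descend.

```bash
python3 -m handwheel '[{"jaw":0.45,"slide":[0,0,15],"roll":0},{"jaw":0.45,"slide":[0,0,20],"roll":0},{"jaw":0.45,"slide":[0,0,15],"roll":0},{"jaw":0.45,"slide":[0,0,10],"roll":0},{"jaw":0.45,"slide":[0,0,5],"roll":0},{"jaw":0.45,"slide":[0,0,0],"roll":0},{"jaw":0.45,"slide":[0,0,0],"roll":0},{"jaw":0.45,"slide":[0,0,0],"roll":0}]'
```

```text
clock: 3.97
eef_pos: [511.5, 300.5, 41.4]
eef_rot: [[0.969, 0.245, 0.001], [0.245, -0.969, 0.001], [0.001, -0.0, -1.0]]
contact_force: [0.7, 0.2, -0.2]
width: 38.8
gripper_force: 0.0
```

```bash
python3 -m handwheel '[{"jaw":0.45,"slide":[-1.7,-1,4],"roll":0},{"jaw":0.45,"slide":[0,0,2.5],"roll":0},{"jaw":0.45,"slide":[0,0,0],"roll":0},{"jaw":0.0,"slide":[0,0,0],"roll":0},{"jaw":0.0,"slide":[0,0,0],"roll":0},{"jaw":0.0,"slide":[0,0,0],"roll":0},{"jaw":0.0,"slide":[0,0,0],"roll":0},{"jaw":0.0,"slide":[0,0,0],"roll":0},{"jaw":0.0,"slide":[0,0,0],"roll":0},{"jaw":0.0,"slide":[0,0,0],"roll":0}]'
```

```text
clock: 4.8
eef_pos: [509.2, 300.8, 34.0]
eef_rot: [[0.969, 0.245, 0.0], [0.245, -0.969, 0.0], [0.0, -0.0, -1.0]]
contact_force: [-1.4, -0.6, 5.4]
width: 12.8
gripper_force: 58.9
```

```bash
python3 -m handwheel '[{"jaw":0,"slide":[0,0,-15],"roll":0},{"jaw":0,"slide":[0,0,-30],"roll":0},{"jaw":0,"slide":[0,0,-35],"roll":0},{"jaw":0,"slide":[0,0,-20],"roll":0},{"jaw":0,"slide":[0,0,-10],"roll":0},{"jaw":0,"slide":[0,0,0],"roll":0}]' && python3 -m handwheel '[{"jaw":0,"slide":[-5,15,0],"roll":0},{"jaw":0,"slide":[-11,30,0],"roll":0},{"jaw":0,"slide":[-12,36,0],"roll":0},{"jaw":0,"slide":[-12,36,0],"roll":0},{"jaw":0,"slide":[-12,36,0],"roll":0},{"jaw":0,"slide":[-12,36,0],"roll":0},{"jaw":0,"slide":[-12,36,0],"roll":0},{"jaw":0,"slide":[-11,26,0],"roll":0},{"jaw":0,"slide":[-5,16.5,0],"roll":0},{"jaw":0,"slide":[0,0,0],"roll":5},{"jaw":0,"slide":[0,0,0],"roll":5},{"jaw":0,"slide":[0,0,0],"roll":0}]' && python3 -m handwheel '[{"jaw":0,"slide":[0,0,0],"roll":0},{"jaw":0,"slide":[0,0,0],"roll":0},{"jaw":0,"slide":[0,0,0],"roll":0}]';python3 - <<'E'
from h import *
import pickle
c=camera('wrist'); c['state']=arm.state(); pickle.dump(c,open('w3.pkl','wb'))
cv2.imwrite('pics/w3.png',c['pixels'])
E
```

```text
clock: 5.3
eef_pos: [509.9, 301.1, 145.7]
eef_rot: [[0.97, 0.245, 0.003], [0.245, -0.97, 0.002], [0.003, -0.001, -1.0]]
contact_force: [-0.1, 0.6, -0.9]
width: 12.6
gripper_force: 58.5
clock: 6.3
eef_pos: [484.6, 17.9, 142.5]
eef_rot: [[0.998, 0.068, -0.002], [0.068, -0.998, -0.0], [-0.002, 0.0, -1.0]]
contact_force: [-0.7, 0.8, -0.7]
width: 13.1
gripper_force: 58.5
clock: 6.55
eef_pos: [485.2, 19.0, 143.4]
eef_rot: [[0.997, 0.076, -0.001], [0.076, -0.997, 0.0], [-0.001, -0.0, -1.0]]
contact_force: [-0.7, -0.3, -0.9]
width: 12.8
gripper_force: 58.5
```

View pics/w3.png

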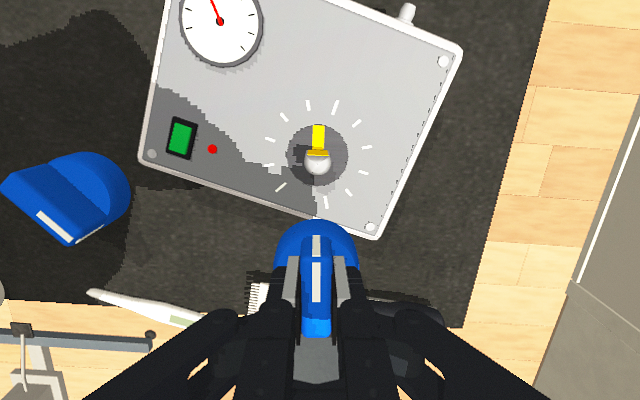

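The knob is held square in the jaws with its line up at (317,270). The shaft is straight ahead at (318,160) with the yellow bar almost parallel. I'll re-measure from here.

```bash
python3 - <<'E'
from h import *
import pickle
from scipy.optimize import least_squares
s=pickle.load(open('w3.pkl','rb'));p=s['pixels'].astype(int)
st_=s['state'];R=np.array(st_['eef_rot']);print('tool yaw',np.degrees(np.arctan2(R[1,0],R[0,0])),st_['eef_pos'])
sub=np.zeros((400,640),bool);sub[90:215,255:380]=1
m=((p.min(2)>235)&sub).astype('uint8');n,l,st,ce=cv2.connectedComponentsWithStats(m)
P=np.array([at_z(s,*ce[i],60)[:2] for i in range(1,n) if 8<st[i][4]<150 and 38<np.hypot(*(ce[i]-[317,157]))<70])
r=least_squares(lambda q:np.hypot(*(P-q[:2]).T)-q[2],[530,22,30],loss='soft_l1');print('ticks',len(P),r.x,np.round(r.fun,1))
C=r.x[:2]
y=((p[...,1]>p[...,0]+80)&(p[...,2]>p[...,0]+80)&sub)
b=y&(p[...,1]>225);vs,us=np.nonzero(b);print(us.min(),us.max(),vs.min(),vs.max())
for z in (60,62,64):
    B=np.array([at_z(s,u,v,z)[:2] for u,v in zip(us,vs)])
    e,v=np.linalg.eigh(np.cov(B.T));w=v[:,1]*np.sign(v[0,1]);print('bar',z,B.mean(0),np.degrees(np.arctan2(w[1],w[0])),np.sqrt(12*e),np.degrees(np.arctan2(*(B.mean(0)-C)[::-1])))
# edge lines of the yellow bar
for side in (min,max):
    rows=sorted(set(vs))[2:-3];E=np.array([at_z(s,side(us[vs==r_])+(-.5 if side is min else .5),r_,62)[:2] for r_ in rows]);k=np.polyfit(E[:,0],E[:,1],1);print('edge yaw',np.degrees(np.arctan(k[0])))
# shaft flat: dark-yellow stripe
sh=y&(p[...,1]<=200);vs2,us2=np.nonzero(sh);print('stripe',us2.mean(),vs2.mean(),len(us2))
# knob white line in tool frame
W=(p.min(2)>200);W[:255]=0;W[310:]=0;W[:,:308]=0;W[:,326:]=0
vs,us=np.nonzero(W);z=st_['eef_pos'][2]+8
B=np.array([at_z(s,u,v,z) for u,v in zip(us,vs)]);T=(B-st_['eef_pos'])@R
e,v=np.linalg.eigh(np.cov(T[:,:2].T));w=v[:,1]*np.sign(v[0,1]);print('knob line tool',T.mean(0),np.ptp(T,axis=0),np.degrees(np.arctan2(w[1],w[0])))
E
```

```text
tool yaw 4.311129593710741 [485.3274162   18.95353595 143.50915401]
ticks 10 [530.5704163   22.20776155  32.13175966] [-0.  -0.   0.1 -0.1 -0.   0.1  0.   0.   0.  -0.1]
307 327 125 155
bar 60 [542.54825253  22.54851137] 6.595636188662093 [ 7.61527247 16.36347998] 1.6295315416350122
bar 62 [542.81410918  22.58082773] 6.595636188662104 [ 7.54346083 16.20917317] 1.745266418293661
bar 64 [543.07996583  22.61314409] 6.595636188662101 [ 7.47164918 16.05486637] 1.8560686943054354
edge yaw 2.083069664957046
edge yaw 4.747599939875879
stripe 317.42148760330576 150.60330578512398 121
knob line tool [ 9.65917487 -0.7355758  -8.00451948] [2.21908229e+01 3.01763821e+00 1.07446094e-02] 0.10144248315731555
```

```bash
python3 -m handwheel '[{"jaw":0,"slide":[0,0,0],"roll":1.3},{"jaw":0,"slide":[10,0,0],"roll":0},{"jaw":0,"slide":[18,-0.3,0],"roll":0},{"jaw":0,"slide":[12,0,0],"roll":0},{"jaw":0,"slide":[5.7,0,0],"roll":0},{"jaw":0,"slide":[0,0,6],"roll":0},{"jaw":0,"slide":[0,0,6],"roll":0},{"jaw":0,"slide":[0,0,6],"roll":0},{"jaw":0,"slide":[0,0,3],"roll":0},{"jaw":0,"slide":[0,0,0],"roll":0},{"jaw":0,"slide":[0,0,0],"roll":0},{"jaw":0,"slide":[0,0,0],"roll":0}]'
```

```text
clock: 7.6
eef_pos: [531.1, 21.5, 123.0]
eef_rot: [[0.999, 0.051, 0.0], [0.051, -0.999, 0.0], [0.0, -0.0, -1.0]]
contact_force: [0.5, 0.3, -0.4]
width: 12.8
gripper_force: 58.5
```

```bash
python3 -m handwheel '[{"jaw":0,"slide":[0,0,3],"roll":0},{"jaw":0,"slide":[0,0,3],"roll":0},{"jaw":0,"slide":[0,0,2],"roll":0},{"jaw":0,"slide":[0,0,2],"roll":0},{"jaw":0,"slide":[0,0,1],"roll":0},{"jaw":0,"slide":[0,0,0],"roll":0},{"jaw":0,"slide":[0,0,0],"roll":0}]'; python3 -m handwheel '[{"jaw":0,"slide":[0,0,2],"roll":0},{"jaw":0,"slide":[0,0,2],"roll":0},{"jaw":0,"slide":[0,0,1],"roll":0},{"jaw":0,"slide":[0,0,0],"roll":0},{"jaw":0,"slide":[0,0,0],"roll":0}]'
```

```text
clock: 8.18
eef_pos: [531.1, 21.5, 111.7]
eef_rot: [[0.999, 0.051, -0.0], [0.051, -0.999, 0.0], [-0.0, -0.0, -1.0]]
contact_force: [0.2, -0.2, -1.0]
width: 13.0
gripper_force: 58.5
clock: 8.6
eef_pos: [531.1, 21.4, 106.7]
eef_rot: [[0.999, 0.051, -0.0], [0.051, -0.999, -0.0], [-0.0, -0.0, -1.0]]
contact_force: [-0.5, -0.3, -0.4]
width: 12.8
gripper_force: 58.5
```

No contact force 11 mm below the tip, so the D has engaged. I'll go on to home and then press.

```bash
python3 -m handwheel '[{"jaw":0,"slide":[0,0,2],"roll":0},{"jaw":0,"slide":[0,0,2],"roll":0},{"jaw":0,"slide":[0,0,0],"roll":0},{"jaw":0,"slide":[0,0,0],"roll":0}]'; python3 -m handwheel '[{"jaw":0,"slide":[0,0,2],"roll":0},{"jaw":0,"slide":[0,0,2],"roll":0},{"jaw":0,"slide":[0,0,0],"roll":0},{"jaw":0,"slide":[0,0,0],"roll":0}]'; python3 -m handwheel '[{"jaw":0,"slide":[0,0,2],"roll":0},{"jaw":0,"slide":[0,0,1.5],"roll":0},{"jaw":0,"slide":[0,0,0],"roll":0},{"jaw":0,"slide":[0,0,0],"roll":0}]'
```

```text
clock: 8.93
eef_pos: [531.3, 21.5, 102.8]
eef_rot: [[0.999, 0.051, 0.0], [0.051, -0.999, 0.0], [0.0, -0.0, -1.0]]
contact_force: [0.6, -0.1, 2.1]
width: 13.1
gripper_force: 58.9
clock: 9.27
eef_pos: [531.3, 21.5, 98.8]
eef_rot: [[0.999, 0.05, 0.0], [0.05, -0.999, 0.0], [0.0, -0.0, -1.0]]
contact_force: [0.5, 0.6, 4.9]
width: 12.8
gripper_force: 59.2
clock: 9.6
eef_pos: [531.4, 21.5, 95.7]
eef_rot: [[0.999, 0.05, 0.001], [0.05, -0.999, 0.0], [0.001, 0.0, -1.0]]
contact_force: [-1.2, -0.1, 12.0]
width: 12.6
gripper_force: 60.5
```

```bash
python3 -m handwheel '[{"jaw":0,"slide":[0,0,1],"roll":0},{"jaw":0,"slide":[0,0,0],"roll":0},{"jaw":0,"slide":[0,0,0],"roll":0},{"jaw":0,"slide":[0,0,0],"roll":0},{"jaw":0,"slide":[0,0,0],"roll":0}]'; python3 - <<'E'
from h import *
c=camera('scene'); s=camera('wrist')
a=cv2.resize(c['pixels'][130:230,320:450],(520,400),interpolation=cv2.INTER_CUBIC)
cv2.imwrite('pics/fin.png',np.hstack([a,cv2.resize(s['pixels'][150:350,250:390],(280,400))]))
E
```

```text
clock: 10.02
eef_pos: [531.5, 21.5, 95.4]
eef_rot: [[0.999, 0.05, 0.001], [0.05, -0.999, -0.0], [0.001, 0.0, -1.0]]
contact_force: [-5.5, 0.1, 26.3]
width: 13.0
gripper_force: 62.6
```

View pics/fin.png

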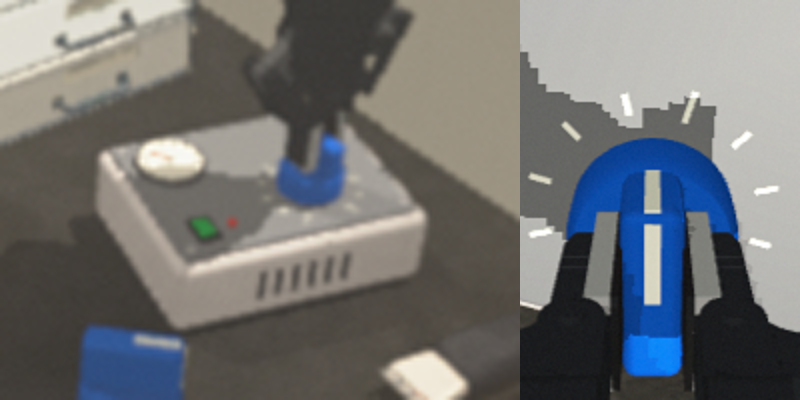

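The knob sits right down at the panel with its line still straight. The force rose to 26 N with almost no further travel, so it is at the end stop. I'll hand in.

```bash
python3 -c "
from rig import workorder; print(workorder.job_done())"
```

```text
the job is handed in; nothing more can be done
None
```

The middle blue knob (44 mm skirt) is on the D-shaft with its flat matched, fully home and held pressed to the end stop at about 26 N; I handed the job in at about 10 s on the robot clock.

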